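Find the loose terminal bolt and hold its cover open

TASK

Make the terminal block safe first: lay the copper shorting bar across the two brass posts, down in both notches, and let go of it. Then tap down on the three bolt heads in turn, from the robot's left to its right, firmly enough that the loose one sinks; lift the hinged cover of the loose bolt well open (about 45 degrees or more) and finish while still holding it open. Leave the other two covers shut, and do not disturb the meter, jar or screwdriver.

Things in the scene. Friction and masses are not known exactly. Their poses are not given: they have to be found in the camera images.
- bar_mid (a point): centre of the loose copper bar, 170 mm long (its y axis), 14 mm wide (x), 16 mm high (z), 0.3 kg, lying flat on the bench at the start
- bar: the same bar; origin at the centre of its underside
- stand: fixed shorting stand; origin at the centre of its underside on the bench, z up. Black foot plate 60 x 160 x 8 mm and two brass posts at y = +58 and -58 mm, each 32 mm (x) by 16 mm (y), with an upright notch in the top open along y: notch 20 mm wide in x, its floor 55 mm above the bench, its two walls rising to 71 mm. The bar lies in both notches along the stand's y axis, its centre then 63 mm above the bench
- block: fixed grey terminal block, 110 (x) x 235 (y) x 50 mm high; origin at the centre of its underside on the bench, x away from the robot, y to the robot's left. Three bolts stand at x = 0, y = +75 (left), 0 (middle), -75 mm (right), each in the window of its own black hinged cover
- head_left (a point): steel hexagonal head of the left bolt, 19 mm across corners, 8 mm high; origin at the centre of its top face, 82 mm above the bench as it starts, 2 mm above the top of the cover's tab
- head_middle (a point): steel hexagonal head of the middle bolt, 19 mm across corners, 8 mm high; origin at the centre of its top face, 82 mm above the bench as it starts, 2 mm above the top of the cover's tab
- head_right (a point): steel hexagonal head of the right bolt, 19 mm across corners, 8 mm high; origin at the centre of its top face, 82 mm above the bench as it starts, 2 mm above the top of the cover's tab
- bolt_left (a joint): how far the left bolt has sunk, m: 0 at the start. One of the three bolts is loose, a different one each time and looking no different: pushed down with over about 1 N it sinks 8 mm and stays down; a firm one gives under 2 mm. A tap of 3 to 6 N tells them apart
- bolt_middle (a joint): how far the middle bolt has sunk, m: 0 at the start. One of the three bolts is loose, a different one each time and looking no different: pushed down with over about 1 N it sinks 8 mm and stays down; a firm one gives under 2 mm. A tap of 3 to 6 N tells them apart
- bolt_right (a joint): how far the right bolt has sunk, m: 0 at the start. One of the three bolts is loose, a different one each time and looking no different: pushed down with over about 1 N it sinks 8 mm and stays down; a firm one gives under 2 mm. A tap of 3 to 6 N tells them apart
- hinge_left (a point): hinge point of the black plastic cover of the left bolt, 36 mm wide (y), 4 mm thick, reaching 90 mm from its hinge toward the robot, with a window 24 x 42 mm round the bolt; the point lies on the hinge axis (along the block's y), 40 mm beyond the bolt and 54 mm above the bench
- hinge_middle (a point): hinge point of the black plastic cover of the middle bolt, 36 mm wide (y), 4 mm thick, reaching 90 mm from its hinge toward the robot, with a window 24 x 42 mm round the bolt; the point lies on the hinge axis (along the block's y), 40 mm beyond the bolt and 54 mm above the bench
- hinge_right (a point): hinge point of the black plastic cover of the right bolt, 36 mm wide (y), 4 mm thick, reaching 90 mm from its hinge toward the robot, with a window 24 x 42 mm round the bolt; the point lies on the hinge axis (along the block's y), 40 mm beyond the bolt and 54 mm above the bench
- tab_left (a point): centre of the grip tab that stands up on the free end of the left cover: 12 mm thick (y), 20 mm long (x), 24 mm tall (z), 36 mm nearer the robot than the bolt; 76 mm from the hinge along -x and 14 mm up; the tab's foot is 56 mm and its top 80 mm above the bench when shut
- tab_middle (a point): centre of the grip tab that stands up on the free end of the middle cover: 12 mm thick (y), 20 mm long (x), 24 mm tall (z), 36 mm nearer the robot than the bolt; 76 mm from the hinge along -x and 14 mm up; the tab's foot is 56 mm and its top 80 mm above the bench when shut
- tab_right (a point): centre of the grip tab that stands up on the free end of the right cover: 12 mm thick (y), 20 mm long (x), 24 mm tall (z), 36 mm nearer the robot than the bolt; 76 mm from the hinge along -x and 14 mm up; the tab's foot is 56 mm and its top 80 mm above the bench when shut
- cap_left (a joint): opening angle of the left cover, rad: 0 shut, grows as the tab rises and swings back away from the robot, stop at 1.3. No spring or catch: it falls shut when let go; cover about 50 g
- cap_middle (a joint): opening angle of the middle cover, rad: 0 shut, grows as the tab rises and swings back away from the robot, stop at 1.3. No spring or catch: it falls shut when let go; cover about 50 g
- cap_right (a joint): opening angle of the right cover, rad: 0 shut, grows as the tab rises and swings back away from the robot, stop at 1.3. No spring or catch: it falls shut when let go; cover about 50 g
- meter: yellow hand-held meter, 150 x 75 x 34 mm, lying on the bench; bystander, origin under its centre
- jar: small jar, 56 mm diameter, 60 mm high; bystander, origin under its centre
- driver: screwdriver 180 mm long lying on the bench; bystander
Things that resemble listed ones, but are neither listed nor needed, are in the scene too. Of the things shaped like the bar, the copper one is meant.

How it is judged:
By the outcome, as a careful person would: the job done as asked, in the order asked, and still so for the second after the job is handed in, while the arm keeps its last pose, push and grip.
It also fails if it takes over 54 s, if anything falls off the work surface, if the arm or the gripper's body presses on something with over 40 N, if the wrist force passes 120 N, or if a joint passes its speed limit or range.

ROBOT

A 7-joint arm with a two-finger parallel gripper is mounted at the origin on the work surface. World frame = base frame: x ahead of the robot, y to its left, z up, the work surface at z = 0. Lengths are in mm, angles in degrees, forces in N, time in s.
With the tool pointing down it reaches from about 400 to 850 mm from the base axis. Payload 10.4 kg.
Tool frame: the origin (TCP) lies midway between the tips of the shut fingers; the grasp point (between the pads) lies 19 mm behind it; z points along the fingers, y is the direction in which the jaws open and shut (so a half turn about z gives the same grasp; the last joint's range is limited). The gripper opens to 87 mm and grips with 3 to 60 N. Pads are 19 mm wide; open, the fingers measure 117 mm over their backs; the gripper's body (75 mm by 190 mm) begins 51 mm behind the grasp point.
Start: joints at [70.325, 19.034, -3.707, 83.658, 1.238, 77.344, -5.071], TCP at [197.101, -593.13, 222.576] pointing down, gripper open.
Joint ranges: [-148.97, 148.97], [-28.65, 121.19], [-84.17, 76.75], [9.2, 138.47], [-72.65, 252.65], [3.7, 117.97], [-149.18, 149.18]. Speed limits (degrees/s): [127.2, 127.2, 159.86, 159.86, 180, 180, 180].

INTERFACE

Orientations are given as [roll, pitch, yaw] about the fixed x, y, z axes, in that order (R = Rz(yaw) Ry(pitch) Rx(roll)).
In Python, from bench import get_obs, get_image, finish_job gives the robot as it stands.
- The arm moves only by the shell command python3 -m creep 'ROWS' [OPENING]. ROWS is JSON, a list that holds one entry, the list of rows, each a list of 4 numbers: the shift along the tool's x, y, z in m, then the turn about the tool's z in rad. In form: [[[dx, dy, dz, roll], ...]]. A call has 1 to 5 rows; each row shifts and turns the commanded pose from where the row before left it, along the tool's axes as they then stand; what a row does not reach is not made up. A row lasts 1/10 s, in which the tool goes at most 50 mm and 8.59 degrees, less where a joint would pass 70% of its speed; a pose out of reach is approached as far as the arm can. A call is refused whole if a number of a shift passes 0.05 or a number of a turn 0.15, either way. A call with a gripper value outside its range is refused whole. OPENING is the finger opening in m, from 0 to 0.087, set as the call begins (- or left out, the last holds). The fingers move at their own pace and stop on an object; the grip force is fixed at half the most. Time passes only in rows, so rows that do not move let the fingers close. It gives the time, the measured TCP pose, the force and the opening at its end, in the units of the state.
- get_obs(): the state, without advancing time (a new reading comes with each control period).
- get_image(name): name is "scene" or "top"; returns a dict with "img" (480x640x3 uint8, red, green, blue), "fx", "fy", "cx", "cy" (pixels), "world_from_camera" (4x4, takes a point from camera to world coordinates). Camera axes: x right, y down, z forward; pixel columns grow to the right and rows downward; lengths in mm; the calibration is good to about 2 mm. A picture is of the moment at which its call begins. There is no depth.
- finish_job(): hands the job in, once; it reports no verdict.
The state is a dict: "clock": time; "joint_pos": joint angles; "joint_velocities": joint speeds; "joint_torque": joint torques, N m; "tcp_pos": TCP position; "eef_rot": TCP orientation; "ft_force": force on the tool from outside, world axes, zero at the start; "wrist_torque": the same for the moment, N m; "grip_width": opening from 0.0 (shut) to 1.0 (fully open).
Only numpy, scipy, OpenCV 4.12 (cv2) and the standard library are available. Lean on these libraries where they do the work, as an engineer would, in place of code of your own. Each camera call takes 0.05 s, during which the arm holds its last target.

## Working session

There is one attempt and no reset: what is moved stays moved. The work goes in short steps, Python scripts to look and compute and a shell command to move; the robot and the scene stay as the last step left them, time stands still between calls to the robot, and variables do not carry over. Pictures are saved under pics/ and viewed, and the job is handed in when it is done.

```bash
ls; mkdir -p pics; python3 - <<'E'
from bench import get_obs,get_image
import cv2,json,numpy as np
o=get_obs();print(o)
for n in("scene","top"):
    d=get_image(n);cv2.imwrite(f"pics/{n}0.png",cv2.cvtColor(d["img"],cv2.COLOR_RGB2BGR))
    print(n,d["fx"],d["fy"],d["cx"],d["cy"],np.round(d["world_from_camera"],4).tolist())
    np.savez(f"{n}_cal.npz",K=[d["fx"],d["fy"],d["cx"],d["cy"]],T=d["world_from_camera"])
E
```

```text
pics
{'clock': 0.0, 'joint_pos': array([70.32612749, 19.07298003, -3.70718843, 83.70748679,  1.23829787,
       77.34312781, -5.06989285]), 'joint_velocities': array([ 0.07424063,  0.03451228, -0.05109994,  0.06095241, -0.04331568,
        0.11493465,  0.007736  ]), 'joint_torque': array([ 5.70549000e-04, -6.23254108e+01,  2.46119028e-02, -3.89883077e+01,
       -6.15100167e-02,  4.01715073e-02,  1.42211047e-04]), 'tcp_pos': array([ 196.92826702, -592.74346346,  221.7306498 ]), 'eef_rot': array([-1.79916408e+02,  4.55846587e-03,  1.83813127e+01]), 'ft_force': array([ 0.05221284, -0.05561306,  0.60303078]), 'wrist_torque': array([ 0.06722429, -0.01018183,  0.00127157]), 'grip_width': 1.0024408393536735}
scene 573.791979194476 573.791979194476 326.89056739485915 244.1865552361218 [[-0.5986, 0.6132, -0.5154, 1323.5062], [0.801, 0.4536, -0.3907, 615.348], [-0.0057, -0.6467, -0.7627, 1244.8769], [0.0, 0.0, 0.0, 1.0]]
top 511.3861449558865 511.3861449558865 316.3143024313541 234.52887410619422 [[0.0192, -0.9818, 0.1887, 266.3556], [-0.9996, -0.0225, -0.0153, 23.1527], [0.0192, -0.1884, -0.9819, 1456.9911], [0.0, 0.0, 0.0, 1.0]]
```

View pics/scene0.png

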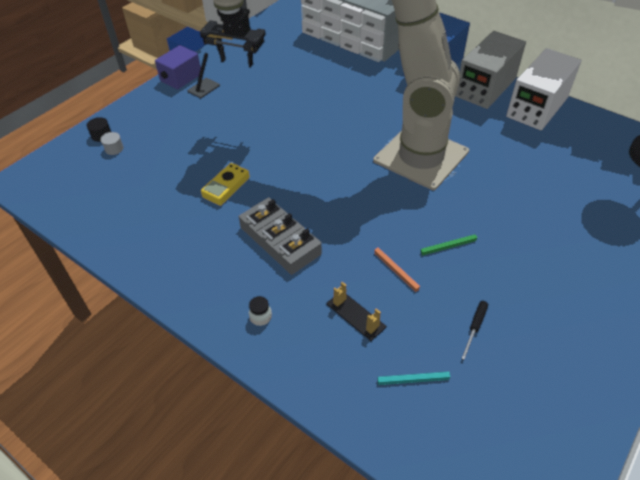

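View pics/top0.png

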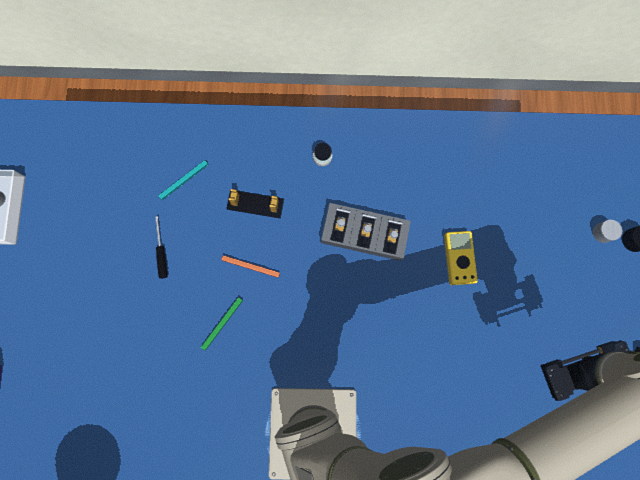

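The candidates for the bar are orange-copper (top 251,265; scene 397,269), green (top 222,322) and teal (top 184,179). Only the first is copper coloured. I'll confirm it in an enlarged crop.

```bash
cat > h.py <<'E'
import numpy as np,cv2
def cal(n):
    z=np.load(f"{n}_cal.npz");return z["K"],z["T"]
def px2w(n,u,v,z):
    K,T=cal(n);d=T[:3,:3]@np.array([(u-K[2])/K[0],(v-K[3])/K[1],1]);c=T[:3,3];return c+d*(z-c[2])/d[2]
def w2px(n,p):
    K,T=cal(n);q=T[:3,:3].T@(np.array(p,float)-T[:3,3]);return np.array([K[0]*q[0]/q[2]+K[2],K[1]*q[1]/q[2]+K[3]])
def crop(src,out,x0,y0,x1,y1,s):
    im=cv2.imread(src)[y0:y1,x0:x1];cv2.imwrite(out,cv2.resize(im,None,fx=s,fy=s,interpolation=cv2.INTER_CUBIC))
def tri(ut,us):
    A=[];b=[]
    M=np.zeros((3,3));r=np.zeros(3)
    for n,(u,v) in(("top",ut),("scene",us)):
        K,T=cal(n);d=T[:3,:3]@np.array([(u-K[2])/K[0],(v-K[3])/K[1],1]);d/=np.linalg.norm(d);P=np.eye(3)-np.outer(d,d);M+=P;r+=P@T[:3,3]
    return np.linalg.solve(M,r)
E
python3 - <<'E'
from h import *
crop("pics/top0.png","pics/t_bar.png",210,170,310,290,5)
crop("pics/top0.png","pics/t_blk.png",310,190,420,270,7)
crop("pics/scene0.png","pics/s_blk.png",230,190,330,280,7)
crop("pics/scene0.png","pics/s_bar.png",320,240,430,345,5)
E
```

```text
(no output)
```

View pics/t_bar.png

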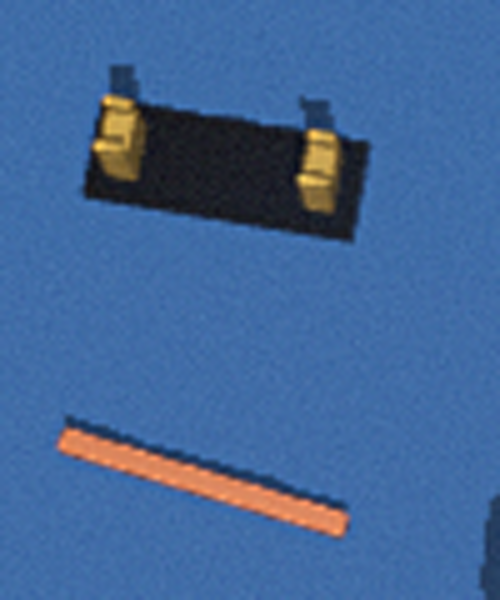

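View pics/t_blk.png

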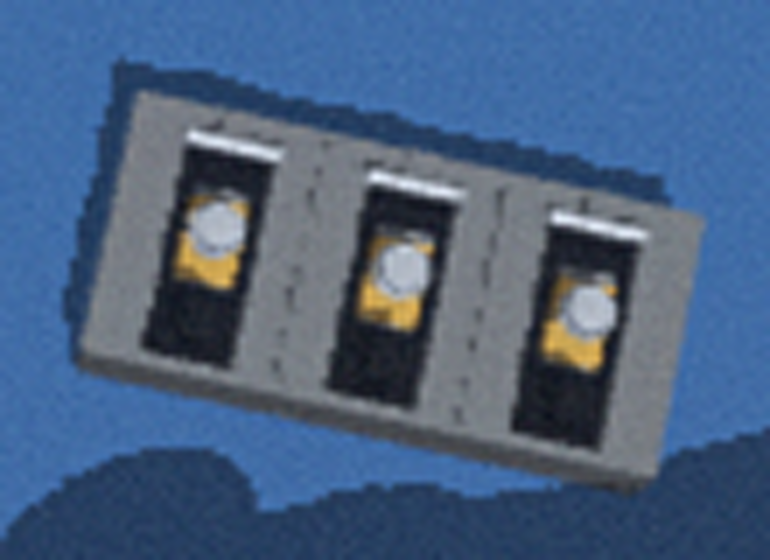

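View pics/s_blk.png

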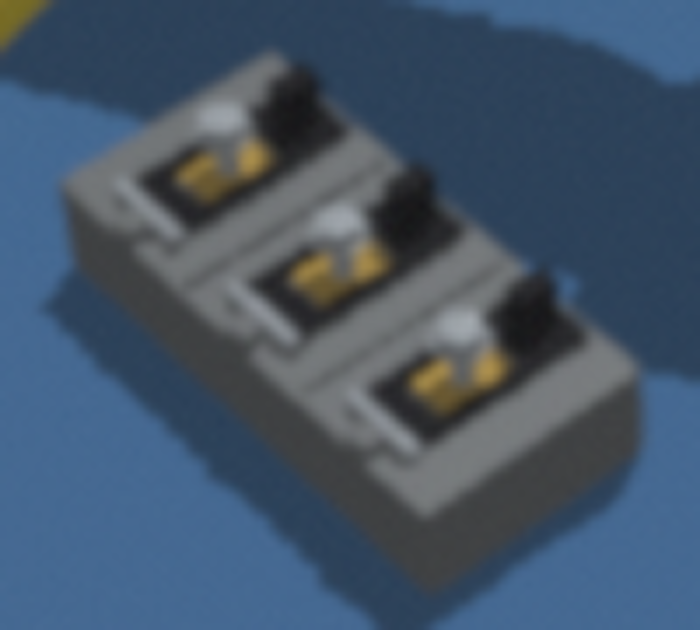

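View pics/s_bar.png

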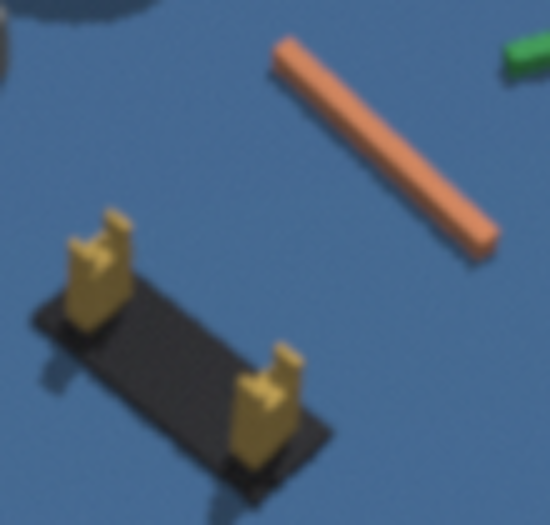

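```bash
cat > fit.py <<'E'
from h import *
from scipy.optimize import minimize
S=4
def hullmask(n,boxes,p):
    x,y,a=p;c,s=np.cos(a),np.sin(a)
    m=np.zeros((480*S,640*S),np.uint8)
    for (x0,x1,y0,y1,z0,z1) in boxes:
        P=[]
        for lx in(x0,x1):
            for ly in(y0,y1):
                for lz in(z0,z1):P.append(w2px(n,[x+c*lx-s*ly,y+s*lx+c*ly,lz]))
        P=(np.array(P,np.float32)+0.5)*S-0.5
        cv2.fillConvexPoly(m,np.round(cv2.convexHull(P.astype(np.float32))*16).astype(np.int32),1,shift=4)
    return m
def fit(masks,boxes,p0,step=(5,5,.04)):
    M={n:(cv2.resize(m.astype(np.float32),(640*S,480*S),interpolation=cv2.INTER_LINEAR)>.5) for n,m in masks.items()}
    def f(p):
        t=0
        for n,m in M.items():
            h=hullmask(n,boxes,p)>0;t+=1-(h&m).sum()/(h|m).sum()
        return t
    p0=np.array(p0,float)
    simp=[p0]+[p0+np.eye(3)[i]*step[i] for i in range(3)]
    r=minimize(f,p0,method="Nelder-Mead",options=dict(initial_simplex=simp,xatol=.02,fatol=1e-4))
    return r.x,r.fun
def roi(m,x0,y0,x1,y1):
    o=np.zeros(m.shape,bool);o[y0:y1,x0:x1]=m[y0:y1,x0:x1];return o
E
python3 - <<'E'
from fit import *
I={n:cv2.imread(f"pics/{n}0.png").astype(int) for n in("top","scene")}
bar={n:(i[...,2]>i[...,0]+20) for n,i in I.items()}
bar={"top":roi(bar["top"],215,245,285,285),"scene":roi(bar["scene"],365,240,425,300)}
B=[(-7,7,-85,85,0,16)]
p=px2w("top",251,265,8);a=px2w("top",223,258,16);b=px2w("top",279,273,16);yaw=np.arctan2(*(a-b)[:2][::-1])-np.pi/2
print(p,yaw,np.linalg.norm(a-b))
for ms in(bar,{"top":bar["top"]},{"scene":bar["scene"]}):
    r,f=fit(ms,B,[p[0],p[1],yaw]);print("bar",r,np.degrees(r[2]),f)
st={}
for n,(x0,y0,x1,y1) in(("top",(222,178,290,222)),("scene",(322,278,390,342))):
    i=I[n];blk=(i.max(2)<60)|(i[...,2]>i[...,0]+10);st[n]=roi(blk,x0,y0,x1,y1)
SB=[(-30,30,-80,80,0,8)]
for s in(58,-58):
    SB+=[(-16,16,s-8,s+8,8,55),(-16,-10,s-8,s+8,55,71),(10,16,s-8,s+8,55,71)]
p=px2w("top",255,204,8);a=px2w("top",229,200,8);b=px2w("top",282,209,8);yaw=np.arctan2(*(a-b)[:2][::-1])-np.pi/2
for ms in(st,{"top":st["top"]},{"scene":st["scene"]}):
    r,f=fit(ms,SB,[p[0],p[1],yaw]);print("stand",r,np.degrees(r[2]),f)
# block: top corners (z=50), top view crop scale 7 offset 310,190
c=lambda u,v,s,ox,oy:((u+.5)/s-.5+ox,(v+.5)/s-.5+oy)
K=[(137,92),(703,217),(82,355),(652,480)]
L=[(55,117.5),(55,-117.5),(-55,117.5),(-55,-117.5)]
W=np.array([px2w("top",*c(*k,7,310,190),50)[:2] for k in K])
heads=[(216,228),(403,269),(592,309)]
H=np.array([px2w("top",*c(*k,7,310,190),82)[:2] for k in heads])
Ks=[(65,190),(275,52),(425,518),(640,368)]
Ls=[(55,-117.5),(-55,-117.5),(55,117.5),(-55,117.5)]
Ws=np.array([px2w("scene",*c(*k,7,230,190),50)[:2] for k in Ks])
Hs=np.array([px2w("scene",*c(*k,7,230,190),82)[:2] for k in [(458,328),(338,222),(222,118)]])
def rigid(L,W):
    L=np.array(L,float);l=L-L.mean(0);w=W-W.mean(0)
    a=np.arctan2((l[:,0]*w[:,1]-l[:,1]*w[:,0]).sum(),(l*w).sum());R=np.array([[np.cos(a),-np.sin(a)],[np.sin(a),np.cos(a)]])
    t=W.mean(0)-R@L.mean(0);return t,np.degrees(a),np.abs(W-(L@R.T+t)).max()
print(rigid(L,W),rigid(Ls,Ws));HL=[(0,75),(0,0),(0,-75)]
print(rigid(HL,H),rigid(HL,Hs));print(H,Hs)
E
```

```text
[452.34241331 184.78497507   8.        ] -0.24073309179266555 164.6646507942465
bar [ 4.48852565e+02  1.86963257e+02 -2.74798139e-01] -15.744773583214139 0.36058800189763895
bar [ 4.49674473e+02  1.87468064e+02 -2.74772475e-01] -15.743303117259865 0.09666303953572719
bar [ 4.47397414e+02  1.90501295e+02 -2.76661547e-01] -15.851538983883675 0.1649189704480457
stand [ 6.33314496e+02  1.81266810e+02 -1.50364450e-01] -8.615248382796581 0.23006455955354477
stand [ 6.34330022e+02  1.82479626e+02 -1.53137717e-01] -8.774144862731927 0.08100558659217882
stand [ 6.30723587e+02  1.79739171e+02 -1.62269830e-01] -9.297376381322303 0.13152740154198794
(array([ 552.17591412, -137.46831583]), np.float64(-11.313154851863477), np.float64(1.4902482485010076)) (array([ 550.64163805, -137.69876503]), np.float64(-11.221737431732587), np.float64(3.874054721140169))
(array([ 552.30382074, -137.88025829]), np.float64(-11.107744899432609), np.float64(0.5242753279491978)) (array([ 551.46107656, -138.73870074]), np.float64(-11.88616952527967), np.float64(0.48332377844869256))
[[ 566.91110169  -63.96680579]
 [ 552.15290581 -137.67443814]
 [ 537.84745474 -211.99953095]] [[ 566.7635383   -65.61943415]
 [ 551.73831015 -138.25537696]
 [ 535.88138123 -212.3412911 ]]
```

The crop confirms the orange copper bar at about (449, 188), yaw -15.7°. The stand is at about (633, 182), yaw -9°, and the block at about (552, -137.7), yaw -11.2°. Sizes and residuals agree. I'll swing over high, skirting the base.

```bash
cat > go.py <<'E'
import sys,numpy as np
from bench import get_obs
def delta(x,y,z,yaw):
    o=get_obs();p=o["tcp_pos"];Y=o["eef_rot"][2];a=np.radians(Y)
    d=np.array([x,y,z])-p;ex=np.array([np.cos(a),np.sin(a)]);ey=np.array([np.sin(a),-np.cos(a)])
    r=-(yaw-Y+180)%360-180 if False else -(((yaw-Y)+180)%360-180)
    print("t",round(o["clock"],2),"pos",p.round(1),"rpy",o["eef_rot"].round(1),"F",o["ft_force"].round(1),"w",round(o["grip_width"],3),"j7",o["joint_pos"].round(0))
    print("tool dx dy dz (m): %.4f %.4f %.4f  |d|=%.4f roll %.3f rad"%(d[:2]@ex/1e3,d[:2]@ey/1e3,-d[2]/1e3,np.linalg.norm(d)/1e3,np.radians(r)))
if __name__=="__main__":delta(*map(float,sys.argv[1:5]))
E
python3 -m creep '[[[0.0356,-0.0271,0,0],[0.0356,-0.0271,0,0],[0.0356,-0.0271,0,0],[0.0356,-0.0271,0,0],[0.0356,-0.0271,0,0]]]' 0.05
python3 -m creep '[[[0.0356,-0.0271,0,0],[0.0356,-0.0271,0,0],[0.0356,-0.0271,0,0],[0.0356,-0.0271,0,0],[0.0356,-0.0271,0,0]]]'
python3 -m creep '[[[0.0356,-0.0271,0,0],[0.0356,-0.0271,0,0]]]'
python3 go.py 449 188 150 74.25
```

```text
clock: 0.6
tcp_pos: [323.9, -406.7, 222.3]
eef_rot: [-180.0, 0.0, 18.4]
ft_force: [1.6, -0.6, 0.0]
grip_width: 0.635
clock: 1.1
tcp_pos: [450.0, -222.0, 222.4]
eef_rot: [180.0, 0.0, 18.4]
ft_force: [0.8, -0.8, 0.7]
grip_width: 0.575
clock: 1.3
tcp_pos: [500.5, -148.2, 222.4]
eef_rot: [180.0, 0.0, 18.4]
ft_force: [0.7, -0.6, 0.3]
grip_width: 0.572
t 1.3 pos [ 500.5 -148.2  222.4] rpy [180.    0.   18.4] F [ 0.7 -0.6  0.3] w 0.572 j7 [ 37.   8. -28.  98.   4.  75. -63.]
tool dx dy dz (m): 0.0570 -0.3353 0.0724  |d|=0.3477 roll -0.975 rad
```

```bash

python3 -m creep '[[[0.0071,-0.0419,0.009,0],[0.0071,-0.0419,0.009,0],[0.0071,-0.0419,0.009,0],[0.0071,-0.0419,0.009,0],[0.0071,-0.0419,0.009,0]]]'
python3 -m creep '[[[0.0071,-0.0419,0.009,0],[0.0071,-0.0419,0.009,0],[0.0071,-0.0419,0.009,0],[0,0,0,-0.14],[0,0,0,-0.14]]]'
python3 -m creep '[[[0,0,0,-0.14],[0,0,0,-0.14],[0,0,0,-0.14],[0,0,0,-0.14],[0,0,0,-0.135]]]'
python3 go.py 449 188 40 74.25
python3 - <<'E'
from bench import get_image
import cv2
from h import *
for n in("top","scene"):
    d=get_image(n);cv2.imwrite(f"pics/{n}1.png",cv2.cvtColor(d["img"],cv2.COLOR_RGB2BGR))
crop("pics/top1.png","pics/t1.png",180,170,340,290,5)
crop("pics/scene1.png","pics/s1.png",320,150,480,310,4)
E
```

```text
clock: 1.8
tcp_pos: [466.9, 61.7, 177.1]
eef_rot: [180.0, 0.0, 18.4]
ft_force: [0.3, -0.2, -1.0]
grip_width: 0.575
clock: 2.3
tcp_pos: [447.2, 187.6, 150.0]
eef_rot: [-180.0, 0.1, 34.9]
ft_force: [0.9, -0.8, -0.0]
grip_width: 0.574
clock: 2.8
tcp_pos: [447.9, 186.1, 150.3]
eef_rot: [-180.0, 0.0, 74.6]
ft_force: [-0.8, 1.2, 0.3]
grip_width: 0.575
t 2.8 pos [447.9 186.1 150.3] rpy [-180.     0.    74.6] F [-0.8  1.2  0.3] w 0.575 j7 [ 19.  10. -51. 108.   8.  67. -50.]
tool dx dy dz (m): 0.0021 0.0005 0.1103  |d|=0.1103 roll 0.006 rad
```

View pics/t1.png

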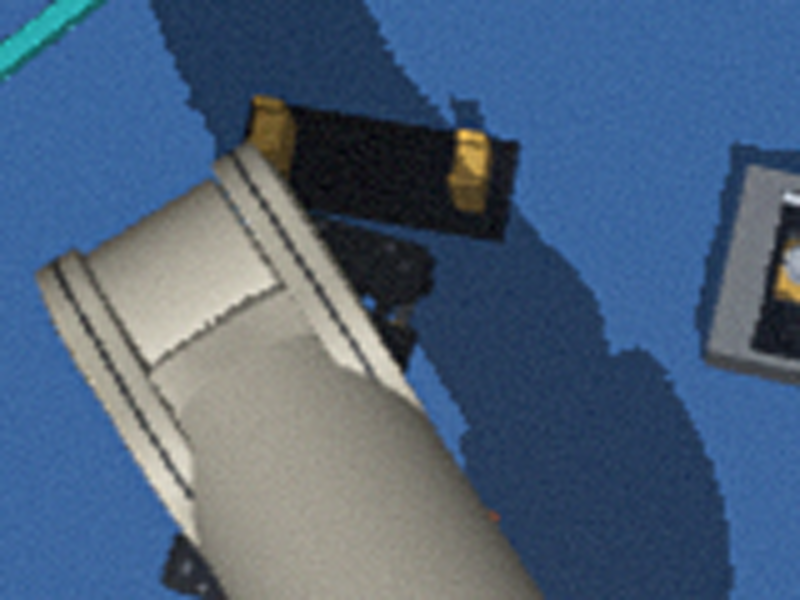

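View pics/s1.png

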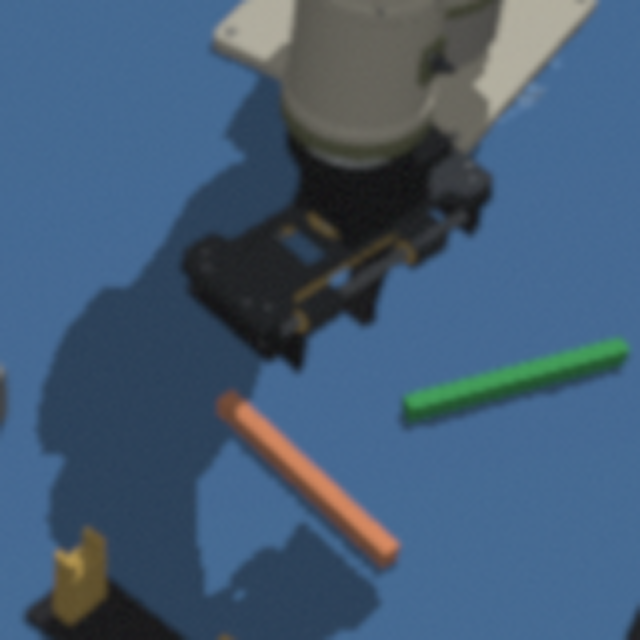

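The gripper is poised over the bar, jaws across it. Top view is mostly hidden by the arm, and the scene view shows the bar clear below. Descending.

```bash

python3 -m creep '[[[0.002,0.0005,0.028,0],[0,0,0.028,0],[0,0,0.028,0],[0,0,0.026,0],[0,0,0,0]]]'
python3 go.py 449 188 4 74.25
python3 - <<'E'
from bench import get_image
import cv2
from h import *
for n in("scene",):
    d=get_image(n);cv2.imwrite(f"pics/{n}2.png",cv2.cvtColor(d["img"],cv2.COLOR_RGB2BGR))
crop("pics/scene2.png","pics/s2.png",340,210,440,300,7)
print(w2px("scene",[449,188,40]))
E
```

```text
clock: 3.4
tcp_pos: [446.9, 187.0, 37.7]
eef_rot: [-179.7, 0.2, 74.0]
ft_force: [-1.5, -0.7, 0.2]
grip_width: 0.575
t 3.4 pos [446.9 187.   37.7] rpy [-179.7    0.2   74. ] F [-1.5 -0.7  0.2] w 0.575 j7 [ 15.  20. -48. 113.  18.  55. -58.]
tool dx dy dz (m): 0.0015 0.0017 0.0337  |d|=0.0338 roll -0.004 rad
[397.13860928 262.53595926]
```

View pics/s2.png

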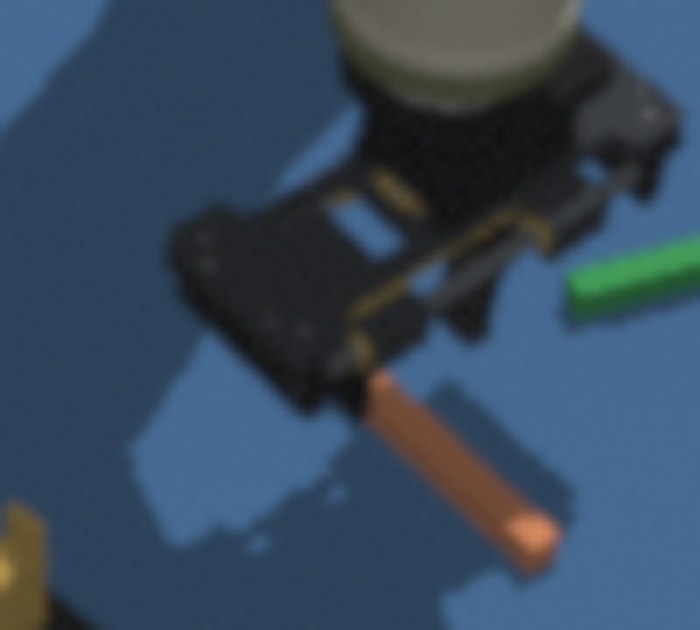

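```bash

python3 -m creep '[[[0.0015,0.0012,0.012,0],[0,0,0.012,0],[0,0,0.009,-0.004],[0,0,0,0]]]'
python3 go.py 449 188 4 74.25
python3 -m creep '[[[0,0,0,0],[0,0,0,0],[0,0,0,0],[0,0,0,0],[0,0,0,0]]]' 0
python3 -m creep '[[[0,0,0,0],[0,0,0,0],[0,0,0,0]]]' 
python3 go.py 449 188 4 74.25
```

```text
clock: 3.85
tcp_pos: [450.0, 188.8, 6.4]
eef_rot: [-179.9, 0.1, 74.5]
ft_force: [0.1, 0.9, -0.0]
grip_width: 0.576
t 3.85 pos [450.  188.8   6.4] rpy [-1.799e+02  1.000e-01  7.450e+01] F [ 0.1  0.9 -0. ] w 0.576 j7 [ 13.  23. -46. 114.  21.  51. -60.]
tool dx dy dz (m): -0.0010 -0.0008 0.0024  |d|=0.0027 roll 0.004 rad
clock: 4.35
tcp_pos: [450.9, 189.1, 7.7]
eef_rot: [180.0, -0.0, 74.5]
ft_force: [0.2, -0.7, 0.2]
grip_width: 0.206
clock: 4.65
tcp_pos: [450.7, 189.1, 7.6]
eef_rot: [-180.0, 0.0, 74.5]
ft_force: [-1.9, -0.3, 3.2]
grip_width: 0.161
t 4.65 pos [450.7 189.1   7.6] rpy [-180.     0.    74.5] F [-1.9 -0.3  3.2] w 0.161 j7 [ 13.  23. -46. 114.  21.  51. -60.]
tool dx dy dz (m): -0.0016 -0.0013 0.0036  |d|=0.0042 roll 0.004 rad
```

```bash

python3 -m creep '[[[0,0,-0.01,0],[0,0,-0.025,0],[0,0,-0.04,0],[0,0,-0.04,0],[0,0,0,0]]]'
python3 go.py 633 182 120 81
python3 - <<'E'
from bench import get_image
import cv2
from h import *
for n in("scene","top"):
    d=get_image(n);cv2.imwrite(f"pics/{n}3.png",cv2.cvtColor(d["img"],cv2.COLOR_RGB2BGR))
crop("pics/scene3.png","pics/s3.png",320,170,460,300,5)
E
```

```text
clock: 5.15
tcp_pos: [453.3, 190.6, 127.7]
eef_rot: [179.6, -0.2, 74.5]
ft_force: [0.7, 0.4, -3.2]
grip_width: 0.156
t 5.15 pos [453.3 190.6 127.7] rpy [179.6  -0.2  74.5] F [ 0.7  0.4 -3.2] w 0.156 j7 [ 19.  12. -51. 108.  11.  64. -52.]
tool dx dy dz (m): 0.0398 0.1754 0.0077  |d|=0.1800 roll -0.114 rad
```

View pics/s3.png

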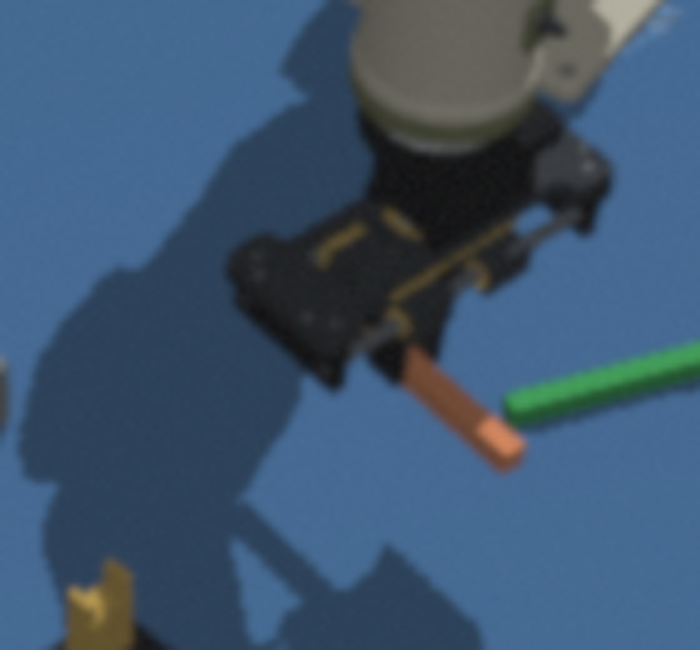

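Bar is held (opening 14 mm, about 3 N load). Moving over the stand.

```bash

python3 -m creep '[[[0.008,0.035,0,0],[0.008,0.035,0,0],[0.008,0.035,0,0],[0.008,0.036,0,0],[0.008,0.036,0,0]]]'
python3 -m creep '[[[0,0,0.005,-0.06],[0,0,0.005,-0.057],[0,0,0,0],[0,0,0,0]]]'
python3 go.py 634.5 182 100 81.2
python3 - <<'E'
from bench import get_image
import cv2
from h import *
for n in("scene","top"):
    d=get_image(n);cv2.imwrite(f"pics/{n}4.png",cv2.cvtColor(d["img"],cv2.COLOR_RGB2BGR))
crop("pics/scene4.png","pics/s4.png",300,220,420,350,5)
crop("pics/top4.png","pics/t4.png",200,150,320,250,6)
E
```

```text
clock: 5.75
tcp_pos: [632.4, 179.5, 119.9]
eef_rot: [-179.8, 0.1, 74.5]
ft_force: [0.1, 0.5, -1.7]
grip_width: 0.159
clock: 6.15
tcp_pos: [631.2, 180.1, 111.2]
eef_rot: [-179.9, 0.1, 81.1]
ft_force: [0.3, -0.3, -2.1]
grip_width: 0.153
t 6.15 pos [631.2 180.1 111.2] rpy [-1.799e+02  1.000e-01  8.110e+01] F [ 0.3 -0.3 -2.1] w 0.153 j7 [ 11.  34. -44.  84.  25.  72. -45.]
tool dx dy dz (m): 0.0024 0.0030 0.0112  |d|=0.0118 roll -0.002 rad
```

View pics/s4.png

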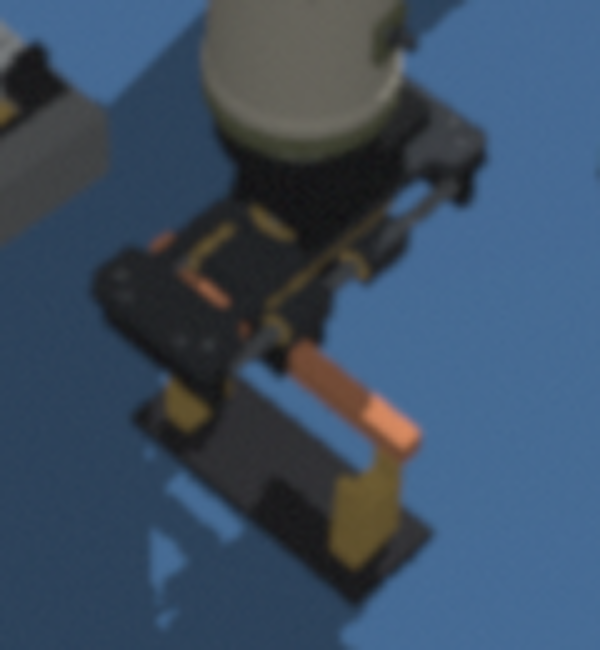

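View pics/t4.png

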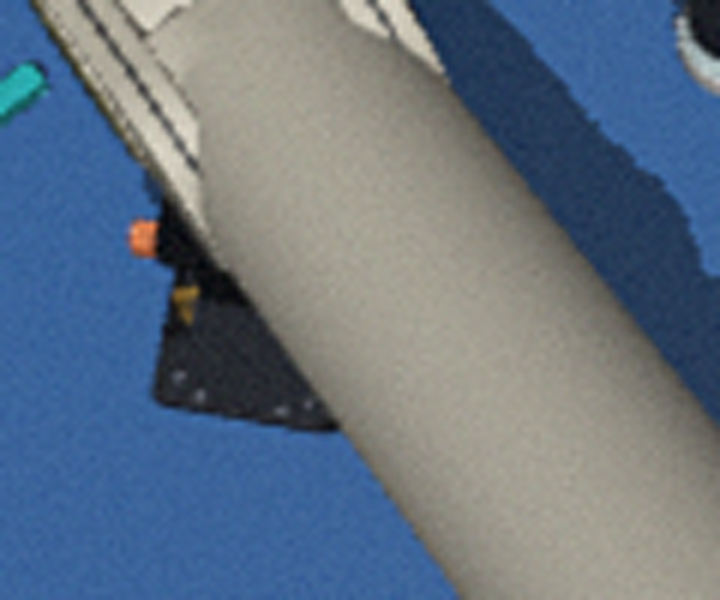

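```bash

python3 -m creep '[[[0.0024,0.003,0.01,-0.002],[0,0,0.01,0],[0,0,0.007,0],[0,0,0,0],[0,0,0,0]]]'
python3 go.py 634.5 182 80 81.2
python3 - <<'E'
from bench import get_image
import cv2
from h import *
for n in("scene","top"):
    d=get_image(n);cv2.imwrite(f"pics/{n}5.png",cv2.cvtColor(d["img"],cv2.COLOR_RGB2BGR))
crop("pics/scene5.png","pics/s5.png",310,270,400,345,8)
crop("pics/top5.png","pics/t5.png",210,170,270,230,9)
E
```

```text
clock: 6.75
tcp_pos: [635.2, 182.2, 85.3]
eef_rot: [-180.0, 0.0, 81.3]
ft_force: [-0.0, -0.2, -3.2]
grip_width: 0.154
t 6.75 pos [635.2 182.2  85.3] rpy [-180.     0.    81.3] F [-0.  -0.2 -3.2] w 0.154 j7 [ 11.  36. -44.  85.  26.  69. -45.]
tool dx dy dz (m): -0.0003 -0.0007 0.0053  |d|=0.0054 roll 0.002 rad
```

View pics/s5.png

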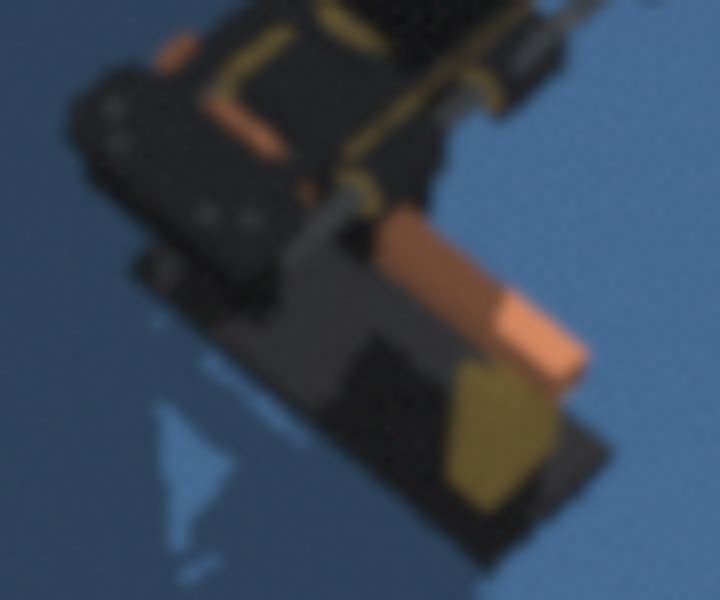

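View pics/t5.png

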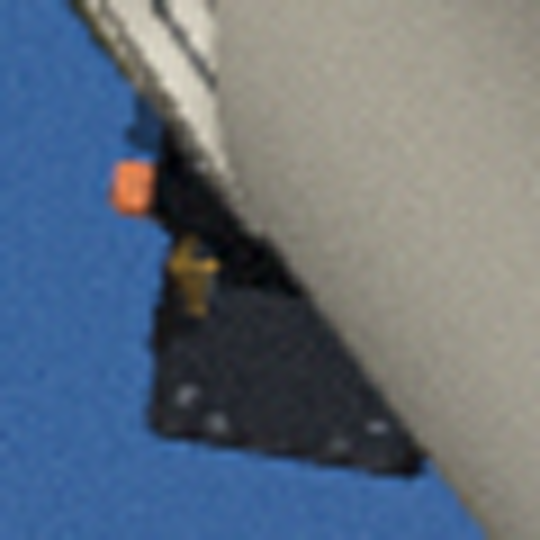

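```bash
python3 - <<'E'
from h import *
a=np.radians(-8.75);R=np.array([[np.cos(a),-np.sin(a)],[np.sin(a),np.cos(a)]])
def show(n,c,z0,ox,oy,s,zs):
    for lx in(-7,7):
        for lz in zs:
            p=R@[lx,85]+c;q=w2px(n,[*p,z0+lz]);print(n,lx,lz,((q+.5-[ox,oy])*s-.5).round(0))
c=np.array([635.2,182.2])+R@[0,-1.0]
show("scene",c,77.7,310,270,8,(0,16)); show("top",c,77.7,210,170,9,(0,16))
# post outer-wall top corners for stand pose
s=np.array([634.5,182.])
for lx in(-16,-10,10,16):
    for ly in (50,66):
        p=R@[lx,ly]+s;print("post",lx,ly,[((w2px(n,[*p,71])+.5-o)*k-.5).round(0) for n,o,k in(("scene",np.array([310,270]),8),("top",np.array([210,170]),9))])
E
```

```text
scene -7 0 [590. 390.]
scene -7 16 [594. 360.]
scene 7 0 [559. 418.]
scene 7 16 [562. 388.]
top -7 0 [111. 217.]
top -7 16 [103. 203.]
top 7 0 [121. 174.]
top 7 16 [112. 160.]
post -16 50 [array([526., 316.]), array([217., 271.])]
post -16 66 [array([565., 347.]), array([166., 263.])]
post -10 50 [array([513., 327.]), array([221., 253.])]
post -10 66 [array([552., 359.]), array([170., 244.])]
post 10 50 [array([468., 366.]), array([234., 192.])]
post 10 66 [array([507., 398.]), array([183., 183.])]
post 16 50 [array([455., 378.]), array([238., 173.])]
post 16 66 [array([494., 410.]), array([187., 165.])]
```

```bash

python3 -m creep '[[[-0.0003,-0.0012,0.003,0],[0,0,0.005,0],[0,0,0.003,0],[0,0,0,0]]]'
python3 -m creep '[[[0,0,0.003,0],[0,0,0.003,0],[0,0,0,0]]]'
python3 go.py 634 182 62.6 81.2
```

```text
clock: 7.25
tcp_pos: [633.7, 181.8, 73.8]
eef_rot: [-179.9, 0.0, 81.3]
ft_force: [-0.3, -0.3, -2.9]
grip_width: 0.155
clock: 7.55
tcp_pos: [633.9, 181.9, 68.0]
eef_rot: [-180.0, 0.0, 81.3]
ft_force: [-0.6, 0.2, -3.7]
grip_width: 0.157
t 7.55 pos [633.9 181.9  68. ] rpy [-180.     0.    81.3] F [-0.6  0.2 -3.7] w 0.157 j7 [ 11.  37. -43.  86.  26.  68. -46.]
tool dx dy dz (m): 0.0001 0.0001 0.0054  |d|=0.0054 roll 0.002 rad
```

Underside is now about 60 mm, inside the walls (71 mm), with no contact force.

```bash

python3 -m creep '[[[0,0,0.002,0],[0,0,0.002,0],[0,0,0.001,0],[0,0,0,0]]]'
python3 -m creep '[[[0,0,0.001,0],[0,0,0,0]]]'
python3 go.py 634 182 62.6 81.2
```

```text
clock: 7.95
tcp_pos: [634.0, 182.0, 63.3]
eef_rot: [-180.0, 0.0, 81.3]
ft_force: [-0.4, -0.8, -2.7]
grip_width: 0.154
clock: 8.15
tcp_pos: [634.2, 182.1, 62.8]
eef_rot: [180.0, -0.0, 81.3]
ft_force: [-1.2, -0.1, -1.7]
grip_width: 0.151
t 8.15 pos [634.2 182.1  62.8] rpy [180.   -0.   81.3] F [-1.2 -0.1 -1.7] w 0.151 j7 [ 10.  37. -43.  86.  27.  67. -46.]
tool dx dy dz (m): -0.0001 -0.0002 0.0002  |d|=0.0003 roll 0.002 rad
```

```bash

python3 -m creep '[[[0,0,0.001,0],[0,0,0,0]]]'
python3 -m creep '[[[0,0,0,0],[0,0,0,0],[0,0,0,0],[0,0,0,0],[0,0,0,0]]]' 0.045
python3 go.py 634 182 62.6 81.2
```

```text
clock: 8.35
tcp_pos: [634.3, 182.1, 62.7]
eef_rot: [180.0, 0.0, 81.3]
ft_force: [-4.3, -2.0, 7.0]
grip_width: 0.155
clock: 8.85
tcp_pos: [634.1, 182.1, 61.5]
eef_rot: [-180.0, 0.0, 81.3]
ft_force: [0.5, -1.1, 0.0]
grip_width: 0.484
t 8.85 pos [634.1 182.1  61.5] rpy [-180.     0.    81.3] F [ 0.5 -1.1  0. ] w 0.484 j7 [ 10.  38. -43.  86.  27.  67. -46.]
tool dx dy dz (m): -0.0001 -0.0001 -0.0011  |d|=0.0011 roll 0.002 rad
```

```bash

python3 -m creep '[[[0,0,-0.02,0],[0,0,-0.03,0],[0,0,-0.04,0],[0,0,-0.04,0],[0,0,0,0]]]'
python3 go.py 567 -64.5 150 168.8
python3 -m creep '[[[-0.045,-0.013,0,-0.14],[-0.045,-0.006,0,-0.14],[-0.045,0,0,-0.14],[0,0,0,-0.14],[0,0,0,-0.14]]]' 0
python3 -m creep '[[[0,0,0,-0.14],[0,0,0,-0.14],[0,0,0,-0.14],[0,0,0,-0.14],[0,0,0,-0.14]]]'
python3 go.py 567 -64.5 150 168.8
python3 - <<'E'
from bench import get_image
import cv2
from h import *
for n in("scene","top"):
    d=get_image(n);cv2.imwrite(f"pics/{n}6.png",cv2.cvtColor(d["img"],cv2.COLOR_RGB2BGR))
crop("pics/scene6.png","pics/s6.png",320,270,400,345,8)
crop("pics/top6.png","pics/t6.png",215,175,295,235,9)
E
```

```text
clock: 9.35
tcp_pos: [636.3, 183.6, 197.8]
eef_rot: [179.6, -0.2, 81.3]
ft_force: [0.8, 1.1, -1.1]
grip_width: 0.515
t 9.35 pos [636.3 183.6 197.8] rpy [179.6  -0.2  81.3] F [ 0.8  1.1 -1.1] w 0.515 j7 [ 12.  31. -46.  78.  22.  80. -43.]
tool dx dy dz (m): -0.2557 -0.0309 0.0478  |d|=0.2620 roll -1.527 rad
clock: 9.85
tcp_pos: [613.8, 47.6, 191.1]
eef_rot: [-180.0, 0.0, 121.5]
ft_force: [0.6, 0.8, -0.1]
grip_width: 0.15
clock: 10.35
tcp_pos: [613.6, 50.0, 191.2]
eef_rot: [-180.0, -0.0, 161.8]
ft_force: [-0.0, -0.1, 0.1]
grip_width: 0.006
t 10.35 pos [613.6  50.  191.2] rpy [-180.    -0.   161.8] F [-0.  -0.1  0.1] w 0.006 j7 [ 35.  31. -61.  85.  27.  80.  45.]
tool dx dy dz (m): 0.0086 -0.1233 0.0412  |d|=0.1303 roll -0.122 rad
```

View pics/s6.png

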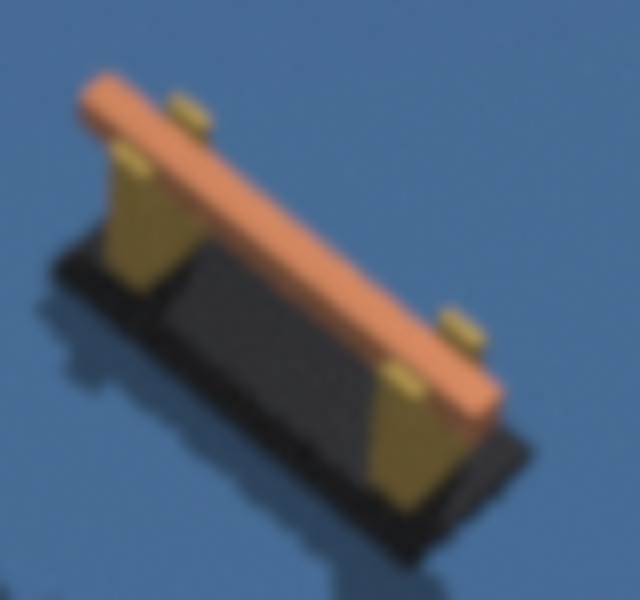

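View pics/t6.png

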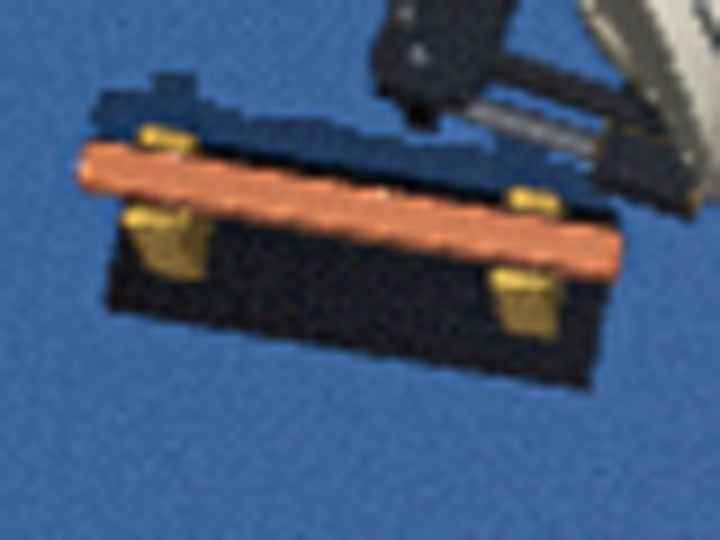

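The bar lies down in both notches: posts at top-crop (165,200) and (535,240), wall tops showing on both sides of it. Now over the left bolt with the fingers shut.

```bash

python3 -m creep '[[[0.003,-0.041,0.01,0],[0.003,-0.041,0.01,0],[0.003,-0.041,0.01,0],[0,0,0,-0.06],[0,0,0,-0.06]]]' 0
python3 -m creep '[[[0,0,0.01,0],[0,0,0.02,0],[0,0,0.02,0],[0,0,0,0]]]'
python3 go.py 567 -64.5 90 168.8
```

```text
clock: 10.95
tcp_pos: [565.5, -65.8, 161.1]
eef_rot: [-180.0, -0.0, 168.1]
ft_force: [-0.3, 1.1, 0.5]
grip_width: 0.007
clock: 11.35
tcp_pos: [564.4, -63.6, 108.6]
eef_rot: [-180.0, -0.2, 168.2]
ft_force: [-0.1, 0.1, -0.3]
grip_width: 0.01
t 11.35 pos [564.4 -63.6 108.6] rpy [-180.    -0.2  168.2] F [-0.1  0.1 -0.3] w 0.01 j7 [ 50.  30. -61.  98.  28.  69.  60.]
tool dx dy dz (m): -0.0027 -0.0004 0.0186  |d|=0.0188 roll -0.011 rad
```

```bash

python3 -m creep '[[[-0.0027,-0.0004,0.008,-0.01],[0,0,0.008,0],[0,0,0,0]]]'
python3 go.py 567 -64.5 84 168.8
python3 - <<'E'
from bench import get_image
import cv2
from h import *
for n in("scene","top"):
    d=get_image(n);cv2.imwrite(f"pics/{n}7.png",cv2.cvtColor(d["img"],cv2.COLOR_RGB2BGR))
crop("pics/scene7.png","pics/s7.png",230,180,340,280,6)
E
```

```text
clock: 11.65
tcp_pos: [568.4, -64.7, 94.8]
eef_rot: [180.0, -0.0, 168.9]
ft_force: [-0.4, -0.1, 0.1]
grip_width: 0.007
t 11.65 pos [568.4 -64.7  94.8] rpy [180.   -0.  168.9] F [-0.4 -0.1  0.1] w 0.007 j7 [ 49.  32. -61.  98.  29.  68.  60.]
tool dx dy dz (m): 0.0014 -0.0001 0.0108  |d|=0.0109 roll 0.002 rad
```

View pics/s7.png

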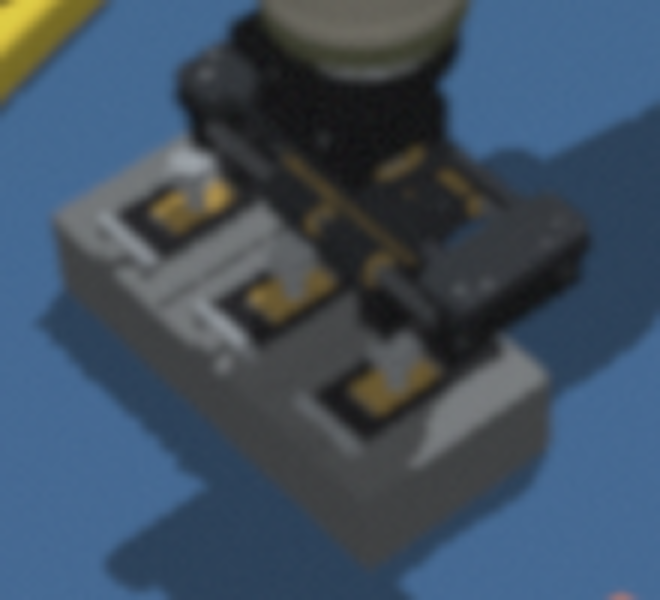

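The finger tips are right over the left head (crop 400,330). Now the tap.

```bash

python3 -m creep '[[[0.001,0,0.005,0],[0,0,0.004,0],[0,0,0,0]]]'
python3 -m creep '[[[0,0,0.002,0],[0,0,0,0]]]'
python3 -m creep '[[[0,0,0.001,0],[0,0,0,0]]]'
```

```text
clock: 12.05
tcp_pos: [567.3, -64.7, 86.0]
eef_rot: [-180.0, -0.0, 168.9]
ft_force: [-0.5, -0.1, 0.6]
grip_width: 0.004
clock: 12.25
tcp_pos: [567.6, -64.6, 84.4]
eef_rot: [-180.0, -0.0, 169.0]
ft_force: [0.1, 0.9, 0.1]
grip_width: 0.004
clock: 12.45
tcp_pos: [567.7, -64.5, 83.5]
eef_rot: [-180.0, 0.0, 169.0]
ft_force: [0.0, 1.0, -0.5]
grip_width: 0.004
```

```bash

python3 -m creep '[[[0,0,0.001,0],[0,0,0,0]]]'
python3 -m creep '[[[0,0,0.0007,0],[0,0,0,0]]]'
python3 -m creep '[[[0,0,0.0005,0],[0,0,0,0]]]'
```

```text
clock: 12.65
tcp_pos: [567.7, -64.6, 82.5]
eef_rot: [-180.0, 0.0, 169.0]
ft_force: [0.8, 0.5, 0.3]
grip_width: 0.003
clock: 12.85
tcp_pos: [567.8, -64.6, 82.0]
eef_rot: [-180.0, 0.0, 169.0]
ft_force: [-1.4, 0.2, 2.2]
grip_width: 0.007
clock: 13.05
tcp_pos: [567.7, -64.5, 81.9]
eef_rot: [-180.0, 0.0, 169.0]
ft_force: [-3.2, 0.4, 7.2]
grip_width: 0.005
```

Left is firm: 7 N at 81.9 mm with no sinking. Next the middle bolt, 75 mm along.

```bash

python3 -m creep '[[[0,0,-0.014,0],[0,-0.038,0,0],[0,-0.037,0,0],[0,0,0,0]]]'
python3 go.py 552.1 -137.8 84 168.8
```

```text
clock: 13.45
tcp_pos: [552.5, -144.5, 95.5]
eef_rot: [-179.8, -0.0, 168.5]
ft_force: [-0.3, -0.5, -0.5]
grip_width: 0.006
t 13.45 pos [ 552.5 -144.5   95.5] rpy [-179.8   -0.   168.5] F [-0.3 -0.5 -0.5] w 0.006 j7 [ 57.  31. -60.  98.  29.  68.  68.]
tool dx dy dz (m): 0.0017 0.0065 0.0115  |d|=0.0133 roll -0.005 rad
```

Probably still overshooting after the fast move. I'll let it settle.

```bash

python3 -m creep '[[[0,0,0,0],[0,0,0,0]]]'
python3 go.py 552.1 -137.8 84 168.8
```

```text
clock: 13.65
tcp_pos: [553.6, -137.1, 95.9]
eef_rot: [180.0, 0.0, 169.0]
ft_force: [0.0, 0.5, -0.6]
grip_width: 0.007
t 13.65 pos [ 553.6 -137.1   95.9] rpy [180.   0. 169.] F [ 0.   0.5 -0.6] w 0.007 j7 [ 57.  31. -60.  98.  29.  68.  68.]
tool dx dy dz (m): 0.0013 -0.0010 0.0119  |d|=0.0120 roll 0.004 rad
```

```bash

python3 -m creep '[[[0.001,-0.001,0.006,0],[0,0,0.005,0],[0,0,0,0],[0,0,0.001,0],[0,0,0,0]]]'
python3 -m creep '[[[0,0,0.001,0],[0,0,0,0]]]'
python3 -m creep '[[[0,0,0.001,0],[0,0,0,0]]]'
```

```text
clock: 14.15
tcp_pos: [552.2, -138.8, 83.3]
eef_rot: [180.0, -0.0, 169.0]
ft_force: [0.3, -0.7, 0.1]
grip_width: 0.006
clock: 14.35
tcp_pos: [552.3, -138.9, 82.4]
eef_rot: [180.0, 0.0, 169.0]
ft_force: [-0.6, 0.2, 0.3]
grip_width: 0.005
clock: 14.55
tcp_pos: [552.3, -139.0, 81.9]
eef_rot: [-180.0, 0.0, 168.9]
ft_force: [-2.0, 0.2, 6.7]
grip_width: 0.008
```

Middle is firm (6.7 N at 81.9 mm). Right bolt next.

```bash

python3 -m creep '[[[0,0,-0.014,0],[0,-0.025,0,0],[0,-0.025,0,0],[0,-0.024,0,0],[0,0,0,0]]]'
python3 -m creep '[[[0,0,0,0],[0,0,0,0]]]'
python3 go.py 537.4 -211.7 84 168.8
```

```text
clock: 15.05
tcp_pos: [537.2, -215.9, 95.8]
eef_rot: [-179.9, 0.0, 168.6]
ft_force: [0.4, -0.6, -0.3]
grip_width: 0.004
clock: 15.25
tcp_pos: [538.3, -210.4, 95.9]
eef_rot: [180.0, 0.0, 169.0]
ft_force: [0.4, -0.0, -0.2]
grip_width: 0.009
t 15.25 pos [ 538.3 -210.4   95.9] rpy [180.   0. 169.] F [ 0.4 -0.  -0.2] w 0.009 j7 [ 63.  32. -60.  97.  29.  68.  75.]
tool dx dy dz (m): 0.0007 -0.0014 0.0119  |d|=0.0120 roll 0.004 rad
```

```bash

python3 -m creep '[[[0.0007,-0.0014,0.006,0],[0,0,0.005,0],[0,0,0,0],[0,0,0.001,0],[0,0,0,0]]]'
python3 -m creep '[[[0,0,0.001,0],[0,0,0,0]]]'
python3 -m creep '[[[0,0,0.001,0],[0,0,0,0]]]'
python3 -m creep '[[[0,0,0.001,0],[0,0,0,0]]]'
```

```text
clock: 15.75
tcp_pos: [537.0, -212.6, 83.3]
eef_rot: [180.0, -0.0, 169.0]
ft_force: [0.4, 0.0, 0.2]
grip_width: 0.004
clock: 15.95
tcp_pos: [537.1, -212.8, 82.4]
eef_rot: [-180.0, 0.0, 169.0]
ft_force: [-0.6, 0.9, 0.3]
grip_width: 0.001
clock: 16.15
tcp_pos: [537.1, -212.8, 81.4]
eef_rot: [-180.0, 0.0, 169.0]
ft_force: [0.6, -0.4, 0.5]
grip_width: 0.009
clock: 16.35
tcp_pos: [537.0, -212.9, 80.3]
eef_rot: [-180.0, 0.0, 169.0]
ft_force: [-0.3, -0.8, 0.2]
grip_width: 0.008
```

It gives way. I'll push until it bottoms at about 74 mm.

```bash

python3 -m creep '[[[0,0,0.002,0],[0,0,0.002,0],[0,0,0.001,0],[0,0,0,0]]]'
python3 -m creep '[[[0,0,0.001,0],[0,0,0,0]]]'
python3 -m creep '[[[0,0,0.001,0],[0,0,0,0]]]'
```

```text
clock: 16.75
tcp_pos: [536.9, -212.8, 75.1]
eef_rot: [180.0, -0.0, 169.0]
ft_force: [-0.6, -0.9, -0.6]
grip_width: 0.006
clock: 16.95
tcp_pos: [536.9, -212.8, 74.5]
eef_rot: [-180.0, -0.0, 169.0]
ft_force: [-1.6, 0.1, 4.7]
grip_width: 0.006
clock: 17.15
tcp_pos: [537.0, -212.8, 74.4]
eef_rot: [-180.0, -0.0, 169.0]
ft_force: [-5.7, 1.5, 13.6]
grip_width: 0.003
```

The right bolt sank 8 mm to 74.4 mm and bottomed out at 4.7 N rising to 13.6 N, so it's the loose one. Going to its tab, 36 mm nearer the robot.

```bash

python3 -m creep '[[[0,0,-0.02,0],[0,0,-0.015,0],[0.018,0,0,0],[0.018,0,0,0],[0,0,0,0]]]'
python3 -m creep '[[[0,0,0,0],[0,0,0,0],[0,0,0,0]]]' 0.04
python3 - <<'E'
from bench import get_image
import cv2
from h import *
a=np.radians(-11.2);t=np.array([552.2,-137.8])+np.array([[np.cos(a),-np.sin(a)],[np.sin(a),np.cos(a)]])@[-36,-75];print(t)
for n in("scene","top"):
    d=get_image(n);cv2.imwrite(f"pics/{n}8.png",cv2.cvtColor(d["img"],cv2.COLOR_RGB2BGR))
crop("pics/scene8.png","pics/s8.png",220,170,330,270,7)
crop("pics/top8.png","pics/t8.png",320,190,430,280,6)
import go;go.delta(t[0],t[1],80,168.8)
E
```

```text
clock: 17.65
tcp_pos: [500.2, -206.0, 108.5]
eef_rot: [-179.9, -0.0, 168.9]
ft_force: [0.2, -0.7, 1.0]
grip_width: 0.011
clock: 17.95
tcp_pos: [502.2, -205.9, 108.4]
eef_rot: [180.0, 0.0, 169.0]
ft_force: [0.3, 0.2, -0.6]
grip_width: 0.193
[ 502.31803807 -204.37920001]
t 18.05 pos [ 502.1 -205.8  108.3] rpy [180.   0. 169.] F [ 0.5  0.6 -0.7] w 0.282 j7 [ 69.  27. -62. 102.  26.  67.  77.]
tool dx dy dz (m): 0.0000 0.0014 0.0283  |d|=0.0284 roll 0.003 rad
```

View pics/s8.png

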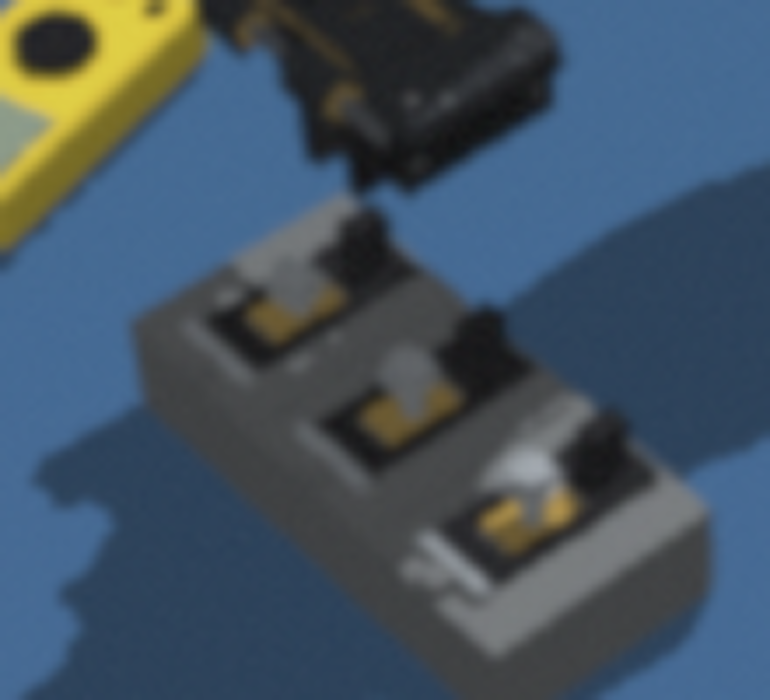

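View pics/t8.png

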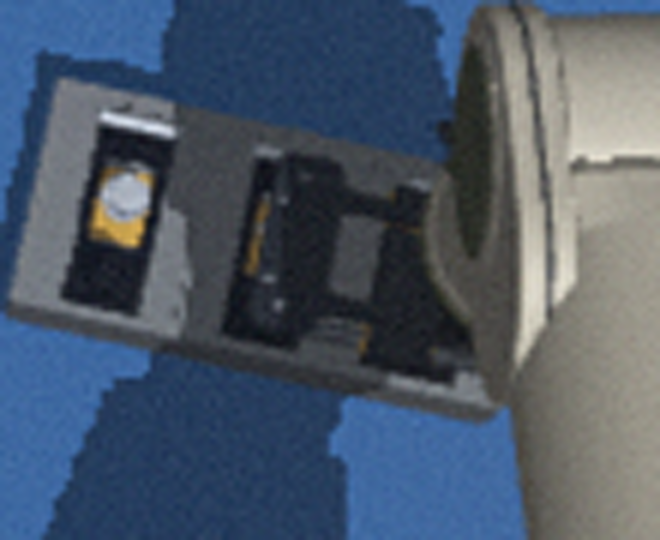

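The right head is visibly lower now (scene crop 295,280), and the open fingers stand over the right tab. Descending astride it.

```bash

python3 -m creep '[[[0,0.001,0.01,0],[0,0,0.015,0],[0,0,0.012,0],[0,0,0.009,0],[0,0,0,0]]]'
python3 -m creep '[[[0,0,0,0],[0,0,0,0]]]'
python3 go.py 502.3 -204.6 59.5 168.8
```

```text
clock: 18.55
tcp_pos: [501.0, -204.5, 60.6]
eef_rot: [179.9, -0.1, 169.0]
ft_force: [-0.6, 0.1, -0.1]
grip_width: 0.46
clock: 18.75
tcp_pos: [502.2, -205.0, 62.8]
eef_rot: [-180.0, 0.0, 169.0]
ft_force: [-0.5, -0.0, 1.1]
grip_width: 0.461
t 18.75 pos [ 502.2 -205.    62.8] rpy [-180.    0.  169.] F [-0.5 -0.   1.1] w 0.461 j7 [ 66.  30. -60. 104.  29.  63.  75.]
tool dx dy dz (m): -0.0000 0.0004 0.0033  |d|=0.0033 roll 0.003 rad
```

```bash

python3 -m creep '[[[0,0,0.0025,0],[0,0,0,0]]]'
python3 -m creep '[[[0,0,0,0],[0,0,0,0],[0,0,0,0],[0,0,0,0],[0,0,0,0]]]' 0
python3 -m creep '[[[0,0,0,0],[0,0,0,0],[0,0,0,0]]]'
python3 go.py 502.3 -204.6 59.5 168.8
```

```text
clock: 18.95
tcp_pos: [501.9, -205.1, 59.9]
eef_rot: [-180.0, 0.0, 168.9]
ft_force: [0.2, 0.3, 0.0]
grip_width: 0.463
clock: 19.45
tcp_pos: [502.0, -204.4, 59.9]
eef_rot: [180.0, 0.0, 169.0]
ft_force: [-0.4, 1.3, 0.2]
grip_width: 0.136
clock: 19.75
tcp_pos: [501.9, -204.5, 59.9]
eef_rot: [180.0, 0.0, 169.0]
ft_force: [-0.2, 3.8, 0.8]
grip_width: 0.137
t 19.75 pos [ 501.9 -204.5   59.9] rpy [180.   0. 169.] F [-0.2  3.8  0.8] w 0.137 j7 [ 66.  30. -60. 104.  29.  63.  75.]
tool dx dy dz (m): -0.0004 -0.0000 0.0004  |d|=0.0005 roll 0.003 rad
```

Tab gripped (11.9 mm). Lifting along the arc about the hinge.

```bash

python3 -m creep '[[[-0.0021,0,-0.0065,0],[-0.0025,0,-0.0064,0],[0,0,0,0]]]'
python3 -m creep '[[[-0.0032,0,-0.006,0],[-0.0036,0,-0.0059,0],[0,0,0,0]]]'
python3 -m creep '[[[-0.0042,0,-0.0054,0],[-0.0046,0,-0.0051,0],[0,0,0,0]]]'
python3 go.py 502.3 -204.6 59.5 168.8
python3 - <<'E'
from bench import get_image
import cv2
from h import *
for n in("scene","top"):
    d=get_image(n);cv2.imwrite(f"pics/{n}9.png",cv2.cvtColor(d["img"],cv2.COLOR_RGB2BGR))
crop("pics/scene9.png","pics/s9.png",220,160,330,270,6)
E
```

```text
clock: 20.05
tcp_pos: [506.3, -205.4, 73.5]
eef_rot: [180.0, -0.0, 169.0]
ft_force: [-2.2, 5.1, 0.1]
grip_width: 0.131
clock: 20.35
tcp_pos: [513.0, -206.8, 85.4]
eef_rot: [180.0, -0.1, 169.0]
ft_force: [-3.2, 5.2, 2.0]
grip_width: 0.137
clock: 20.65
tcp_pos: [521.6, -208.4, 95.8]
eef_rot: [180.0, -0.1, 169.0]
ft_force: [-4.3, 4.5, 2.3]
grip_width: 0.136
t 20.65 pos [ 521.6 -208.4   95.8] rpy [ 1.80e+02 -1.00e-01  1.69e+02] F [-4.3  4.5  2.3] w 0.136 j7 [ 65.  30. -60. 100.  28.  67.  76.]
tool dx dy dz (m): 0.0197 0.0001 0.0363  |d|=0.0413 roll 0.003 rad
```

View pics/s9.png

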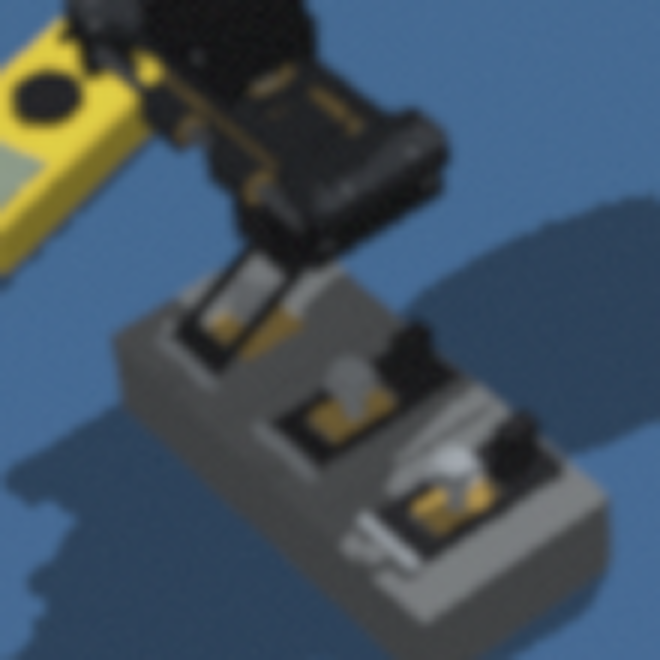

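The right cover is rising with the grip at about 30° (crop 230,300), and the others stay shut. Forces are low, so I'll continue.

```bash

python3 -m creep '[[[-0.005,0,-0.0046,0],[-0.0054,0,-0.0043,0],[0,0,0,0]]]'
python3 -m creep '[[[-0.0058,0,-0.0036,0],[-0.0061,0,-0.0033,0],[0,0,0,0]]]'
python3 -m creep '[[[-0.0063,0,-0.0026,0],[-0.0065,0,-0.0021,0],[0,0,0,0],[0,0,0,0]]]'
python3 - <<'E'
from bench import get_image
import cv2
from h import *
for n in("scene","top"):
    d=get_image(n);cv2.imwrite(f"pics/{n}10.png",cv2.cvtColor(d["img"],cv2.COLOR_RGB2BGR))
crop("pics/scene10.png","pics/s10.png",220,160,330,270,6)
E
```

```text
clock: 21.05
tcp_pos: [531.9, -210.5, 104.7]
eef_rot: [-180.0, -0.0, 169.0]
ft_force: [-4.0, 4.6, 3.7]
grip_width: 0.134
clock: 21.35
tcp_pos: [543.7, -212.9, 111.5]
eef_rot: [-180.0, -0.0, 169.0]
ft_force: [-4.4, 4.1, 4.4]
grip_width: 0.132
clock: 21.75
tcp_pos: [556.2, -215.5, 116.1]
eef_rot: [-180.0, 0.0, 169.0]
ft_force: [-2.6, 4.0, 3.6]
grip_width: 0.134
```

View pics/s10.png

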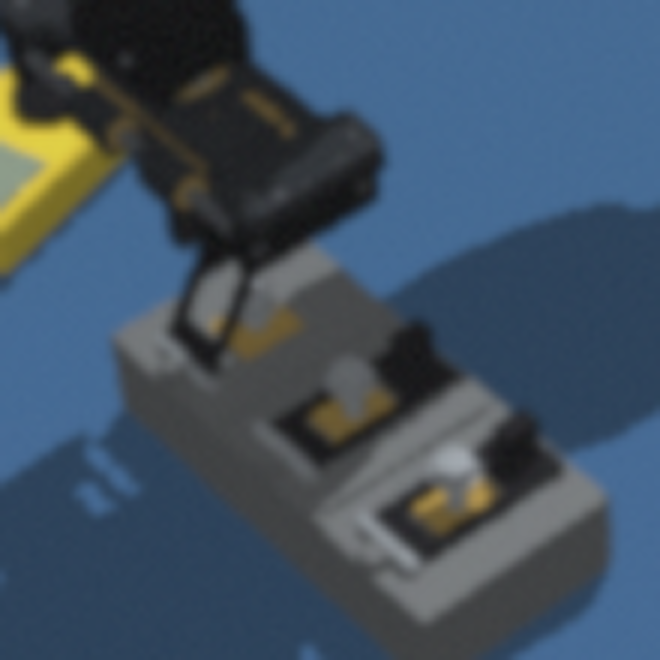

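View pics/top10.png

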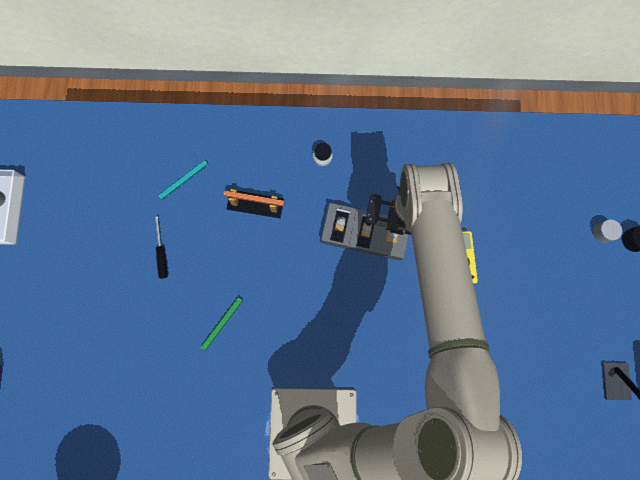

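Now I'll check the cover angle by projecting its edges at several angles.

```bash
python3 - <<'E'
from h import *
a=np.radians(-11.2);R=np.array([[np.cos(a),-np.sin(a)],[np.sin(a),np.cos(a)]]);c=np.array([552.2,-137.8])
for th in(40,50,60,70):
    t=np.radians(th);out=[]
    for ly in(-57,-93):
        for r in(20,60):
            lx=40-r*np.cos(t);z=54+r*np.sin(t)
            p=R@[lx,ly]+c;out.append(((w2px("scene",[*p,z])+.5-[220,160])*6-.5).round(0).tolist())
    print(th,out)
E
python3 go.py 502.3 -204.6 59.5 168.8
```

```text
40 [[234.0, 353.0], [281.0, 283.0], [187.0, 312.0], [234.0, 242.0]]
50 [[229.0, 352.0], [267.0, 279.0], [183.0, 310.0], [220.0, 238.0]]
60 [[224.0, 352.0], [251.0, 279.0], [177.0, 311.0], [204.0, 238.0]]
70 [[218.0, 353.0], [234.0, 283.0], [172.0, 312.0], [186.0, 241.0]]
t 21.85 pos [ 556.2 -215.5  116.1] rpy [-180.    0.  169.] F [-3.1  3.9  5.1] w 0.131 j7 [ 62.  32. -59.  93.  29.  71.  76.]
tool dx dy dz (m): 0.0550 0.0004 0.0566  |d|=0.0789 roll 0.003 rad
```

```bash
python3 - <<'E'
from h import *
crop("pics/scene10.png","pics/s10b.png",235,190,285,230,14)
E
```

```text
(no output)
```

View pics/s10b.png

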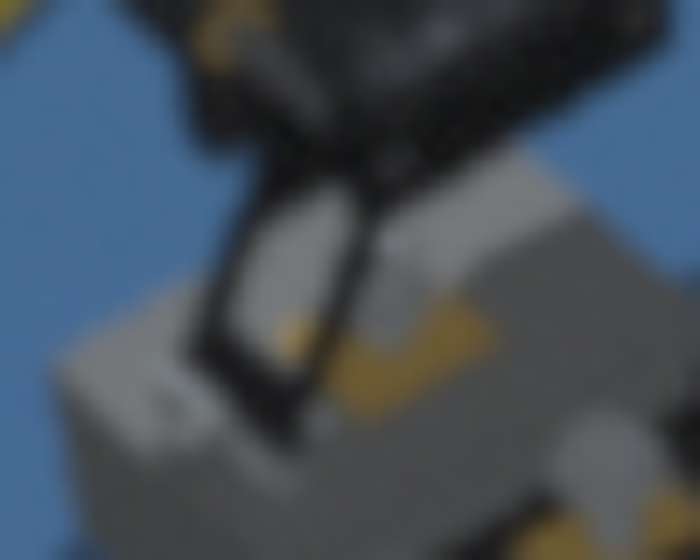

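Measured edge slope of about 0.42 puts the cover at about 56–58°. I'll hold briefly to confirm it's steady.

```bash

python3 -m creep '[[[0,0,0,0],[0,0,0,0],[0,0,0,0],[0,0,0,0],[0,0,0,0]]]'
python3 - <<'E'
from bench import get_image
import cv2
from h import *
d=get_image("scene");cv2.imwrite("pics/scene11.png",cv2.cvtColor(d["img"],cv2.COLOR_RGB2BGR))
E
```

```text
clock: 22.35
tcp_pos: [556.2, -215.5, 116.1]
eef_rot: [-180.0, 0.0, 169.0]
ft_force: [-2.8, 4.3, 5.3]
grip_width: 0.135
```

View pics/scene11.png

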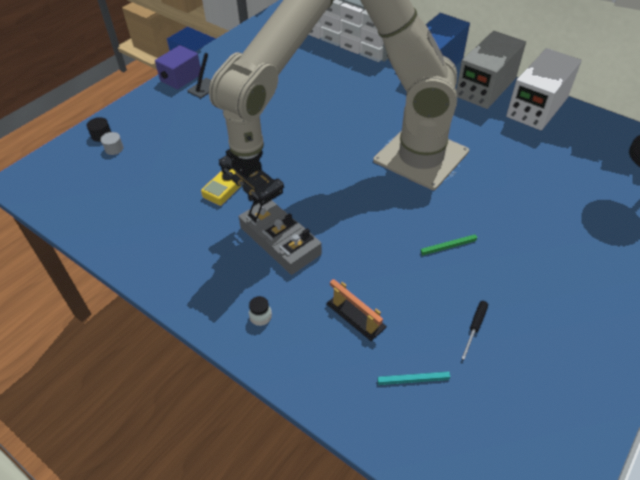

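All steady: bar in the stand (355,302), right cover held open (258,210), and the meter (222,187), jar (260,312) and screwdriver (475,330) where they began.

```bash
python3 -c "
from bench import finish_job;print(finish_job())"
```

```text
the job is handed in; nothing more can be done
None
```

The job is done as asked and was handed in at about 22.4 s of the 54 s allowed.

- **Bar:** I laid the copper bar in both notches and released it. Both cameras showed it seated.
- **Taps, left to right:** The left bolt (7.2 N) and middle bolt (6.7 N) both held at 81.9 mm. The right bolt sank about 8 mm to 74.4 mm, so it is the loose one.
- **Cover:** I gripped the right cover's tab (11.9 mm between the fingers) and lifted it along its arc. It is held steady at about 56–58° as judged from the picture.
- **Everything else:** In the last pictures the other two covers were shut and the meter, jar and screwdriver were where they began.

**Off from plan:** All three taps ended above the suggested 3 to 6 N. The right bolt briefly took 13.6 N after it bottomed out. The two cameras differed by 2–3 mm on the bar and stand positions, and I relied on the top camera, which agreed with the grasp.

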